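# Stop the coasting cassette carousel at its loading slot and bolt it

### The job

The carousel of the cassette incubator is still coasting round. Slow it with a gentle touch of the fingers so that it comes to rest, let go of, with its one empty pocket lined up under the slot of the blue loading gate; then push the red-knobbed index bolt fully home into the rim so that the carousel is locked there for loading. Only push the bolt once the carousel stands still, and leave the things lying around the incubator where they are.

Things in the scene. Friction and masses are not known exactly. Their poses are not given: they have to be found in the camera images.
- incubator: White round machine (290 mm across, deck 55 mm high) fixed on the table, a navy carousel on top. Origin on the table under the spindle. Own axes: control panel at -x, 190 mm out, 48 mm high; blue loading gate at +x, a plate 70 mm wide reaching over the carousel from 22 mm out to a post 178 mm out, 88 to 99 mm high; index bolt on a bracket at -y, 220 mm out. The rest of the carousel is open above.
- spindle (a point): Point on the carousel's axis at its top face, 78 mm above the table; its axes are the incubator's. The spindle is rubber mounted: the carousel sinks about 1 mm per 10 N of push from above (3 mm at most). Finger on carousel friction is about 0.5 or more.
- slot (a point): Centre of the slot (74 x 26 mm, long side radial) in the blue loading gate, 71.5 mm from the axis along the incubator's +x, 93 mm above the table.
- pocket (a point): Centre of the carousel's one empty pocket (71 x 21 mm through hole, long side radial), 71.5 mm from the axis, at the top face; goes round with the carousel. A yellow dot on the rim marks it. The other seven pockets hold white cassettes, 0.5 mm below the face. From 107 to 120 mm radius the face is an unbroken flat band, good for a fingertip; the edge beyond it has a 12 mm notch at each pocket.
- carousel (a joint): Carousel angle, rad, counter-clockwise from above, counted over all turns; at any multiple of 2 pi the empty pocket is exactly under the slot. Flat disc, 132 mm radius, 12 mm thick, about 0.9 kg, hardly any bearing friction: from the first second it coasts counter-clockwise at 2 to 5 rad/s and runs on for half a minute; let go moving, it drifts on. Turns both ways (not back past its start).
- bolt (a joint): Travel of the index bolt, m: 0 drawn back (at the start), 0.014 fully home at its stop. Slides along the incubator's +y towards the spindle with 2 N of friction and stays where left. Its round 8 mm tip meets the rim after 3 mm; it goes on only into a notch (12 mm wide, flared mouth, one per pocket, one of them facing it when the empty pocket is under the slot).
- bolt_grip (a point): Middle of the bolt's upright red knob: a cylinder 16 mm across from 92 to 116 mm above the table, top at 119 mm, this point at 105 mm; 182 mm from the axis on the incubator's -y side while drawn back. Guide blocks before and behind it along the bolt's line are 83 mm high, the bracket beside it 55 mm.
- rack_a: White card tube rack 110 x 80 x 55 mm with tubes and swabs standing to 150 mm. Leave alone. Origin under its centre.
- rack_b: Another such rack with two tubes. Leave alone.
- buffer: Small buffer bottle, 36 mm across, 85 mm high, standing near the incubator. Leave alone.
- timer: White kitchen-type timer 62 x 62 x 20 mm lying on the table. Leave alone.
- test_a: Loose white test cassette 70 x 20 x 5 mm on the table near the incubator. Leave alone.
- test_b: Another loose test cassette. Leave alone.
- marker: White and blue marker pen 118 mm long, 14 mm thick. Leave alone.

How it is judged:
On the way:
1. the carousel is at rest and let go of, the empty pocket under the slot (within 3.5 mm), the bolt still drawn back (horizontal distance between pocket and slot below 0.0035 m and velocity of joint carousel between -0.05 and 0.05 rad/s and value of joint bolt below 0.003 m and contact force between each of the arm, the fingers and incubator below 0.1 N), for 0.4 s.
At the end, for the whole second after the job is handed in: The empty pocket is under the gate's slot (centres within 3.5 mm), the carousel at rest (under 0.05 rad/s) and the index bolt is home (pushed in by more than 11.5 mm of its 14) (horizontal distance between pocket and slot below 0.0035 m and velocity of joint carousel between -0.05 and 0.05 rad/s and value of joint bolt above 0.0115 m); the robot touches nothing.
It fails at once if the bolt is pushed against or into the carousel while it turns (bolt in by more than 3 mm at over 0.4 rad/s) (value of joint bolt above 0.003 m and (velocity of joint carousel above 0.4 rad/s or velocity of joint carousel below -0.4 rad/s)).
It fails at once if the carousel is pressed or struck by the robot with more than 20 N (contact force between any of the fingers, the arm and carousel above 20 N).
It fails at once if a bystander is moved by more than 20 mm (distance of any of rack_a, rack_b, buffer, timer, test_a, test_b, marker from where it was at the start of the episode above 0.02 m).
It also fails if it takes over 67 s, if anything falls off the work surface, if the arm or the gripper's body presses on something with over 40 N, if the wrist force passes 120 N, or if a joint passes its speed limit or range.

### The arm

A 6-joint arm with a two-finger parallel gripper is mounted at the origin on the work surface. World frame = base frame: x ahead of the robot, y to its left, z up, the work surface at z = 0. Lengths are in m, angles in rad, forces in N, time in s.
With the tool pointing down it reaches from about 0.35 to 0.8 m from the base axis. Payload 7.3 kg.
Tool frame: the origin (TCP) lies at the centre of the arm's flange, where the gripper is bolted on; the fingertips stand 173 mm ahead of it and the grasp point (between the pads) lies 155 mm ahead of it; z points along the fingers, y is the line along which they close (so a half turn about z gives the same grasp; the last joint's range is limited). The gripper opens to 85 mm and grips with 20 to 120 N. Pads are 22 mm wide; open, the fingers measure 114 mm over their backs; the gripper's body (76 mm by 85 mm) begins 54 mm behind the grasp point. The pads swing forward as they close: fully open they stand 13 mm farther back than shut.
Start: joints at [-1.405, 0.342, 1.524, -0, 1.275, -0.146], TCP at [0.161, -0.5, 0.405] pointing down, gripper open.
Joint ranges: [-2.53, 2.53], [-0.77, 2.02], [0.04, 2.7], [-1, 4.14], [0.28, 2.66], [-3.11, 3.11]. Speed limits (rad/s): [2.57, 2.57, 3.14, 3.14, 3.14, 3.14].

### API

Orientations are given as a 3x3 rotation matrix whose columns are the frame's x, y, z axes.
In Python, from plant import arm gives the robot as it stands.
- The arm moves only by the tool jog_arm, never from a script. Its argument "commands" is a list of rows, each a list of 7 numbers: the shift along the tool's x, y, z in m, then the turn, a rotation vector about the tool's x, y, z in rad, then the closure, from 0 (fully open) to 1 (shut). In form: [[dx, dy, dz, rx, ry, rz, jaw], ...]. A call has 1 to 10 rows; each row is the pose to reach, as a shift and turn from the pose commanded when the call began, along the tool's axes at that moment; what a row does not reach only later rows make up. A row lasts 1/8 s, in which the tool goes at most 62.5 mm and 10.7 degrees, less where a joint would pass 70% of its speed; a pose out of reach is approached as far as the arm can. A call with a gripper value outside its range is refused whole. The fingers move at their own pace and stop on an object; "grip_force" is the grip in N (left out, the last holds). Time passes only in rows, so rows that repeat a pose let the fingers close. It gives the time, the measured TCP pose, the force, the opening and the grip force at its end, in the units of the state.
- arm.get_state(): the state, without advancing time (a new reading comes with each control period).
- arm.get_image(name): name is "scene" or "top" or "wrist"; returns a dict with "frame" (400x640x3 uint8, red, green, blue), "fx", "fy", "cx", "cy" (pixels), "extrinsics" (4x4, takes a point from world to camera coordinates). Camera axes: x right, y down, z forward; pixel columns grow to the right and rows downward; lengths in m; the calibration is good to about 2 mm. The wrist camera is an equidistant fisheye: a pixel r from the principal point sees the ray r / f radians off the axis. A picture is of the moment at which its call begins. There is no depth.
- arm.finish_job(): hands the job in; it is judged then, once.
The state is a dict: "t": time; "joint_pos": joint angles; "joint_velocities": joint speeds; "joint_torque": joint torques, N m; "ee_pos": TCP position; "tcp_rot": TCP orientation; "force": force on the tool from outside, world axes, zero at the start; "wrist_torque": the same for the moment, N m; "gripper_width": finger opening in m; "gripper_force": force on a finger pad.
Only numpy, scipy, OpenCV 4.12 (cv2) and the standard library are available. Lean on these libraries where they do the work, as an engineer would, in place of code of your own. Each camera call takes 0.05 s, during which the arm holds its last target. There are 200 camera calls.

## Working session

There is one attempt and no reset: what is moved stays moved. The work goes in short steps, Python scripts to look and compute and a tool call to move; the robot and the scene stay as the last step left them, time stands still between calls to the robot, and variables do not carry over. Pictures are saved under pics/ and viewed, at most 10 in all, crops included, and the job is handed in when it is done.

Besides the shell and the picture viewer there is one more tool, called after "Request:" as name(argument=value, ...), one argument or row to a line, values as JSON. jog_arm: Moves the arm, as the interface text tells. Its arguments: {"type":"object","properties":{"commands":{"type":"array"},"grip_force":{"type":"number"}},"required":["commands"]}

```bash
ls && mkdir -p pics && cat > h.py <<'E'
import numpy as np, cv2
from plant import arm
def save(name,im): cv2.imwrite(f'pics/{name}.png',im['frame'][...,::-1])
def ray(im,u,v):
    E=np.array(im['extrinsics']);R,t=E[:3,:3],E[:3,3]
    d=np.array([(u-im['cx'])/im['fx'],(v-im['cy'])/im['fy'],1.])
    return -R.T@t, R.T@d
def atz(im,u,v,z):
    o,d=ray(im,u,v); return o+d*(z-o[2])/d[2]
def proj(im,p):
    E=np.array(im['extrinsics']);q=E[:3,:3]@np.array(p)+E[:3,3]
    return im['fx']*q[0]/q[2]+im['cx'], im['fy']*q[1]/q[2]+im['cy']
E
python3 - <<'E'
from h import *
for n in ('top','scene'):
    im=arm.get_image(n); save(n+'0',im); print(n,im['fx'],im['cx'],im['cy'],np.round(im['extrinsics'],3).tolist())
s=arm.get_state(); print(s)
E
```

```text
pics
top 395.973491427573 318.35958830819925 199.7110701678677 [[-0.029, -1.0, 0.002, 0.033], [-0.99, 0.028, -0.141, 0.604], [0.14, -0.006, -0.99, 0.997], [0.0, 0.0, 0.0, 1.0]]
scene 505.15514688828205 322.169215247907 199.50972359830007 [[0.707, 0.707, 0.015, -0.44], [0.558, -0.544, -0.627, -0.268], [-0.435, 0.452, -0.779, 1.667], [0.0, 0.0, 0.0, 1.0]]
{'t': 0.1, 'joint_pos': array([-1.40502928e+00,  3.42623511e-01,  1.52493387e+00, -9.09500314e-06,
        1.27538741e+00, -1.45993572e-01]), 'joint_velocities': array([-4.37997481e-04, -2.49596861e-03, -1.58620956e-03, -5.76124373e-04,
        5.18340116e-05, -1.50809464e-03]), 'joint_torque': array([ 2.39781933e-03, -4.34447765e+01, -2.46489108e+01,  2.42527176e-05,
        4.65892590e-03, -2.72231944e-06]), 'ee_pos': array([ 0.16103777, -0.49955782,  0.4041063 ]), 'tcp_rot': array([[ 9.51794209e-01,  3.06737234e-01, -2.31696546e-04],
       [ 3.06737264e-01, -9.51793295e-01,  1.33216699e-03],
       [ 1.88097999e-04, -1.33901879e-03, -9.99999086e-01]]), 'force': array([ 0.55186262,  0.02119468, -0.03633785]), 'wrist_torque': array([-0.03938495,  0.01019293,  0.02098394]), 'gripper_force': 0.0, 'gripper_width': 0.08534338366896518}
```

View pics/top0.png

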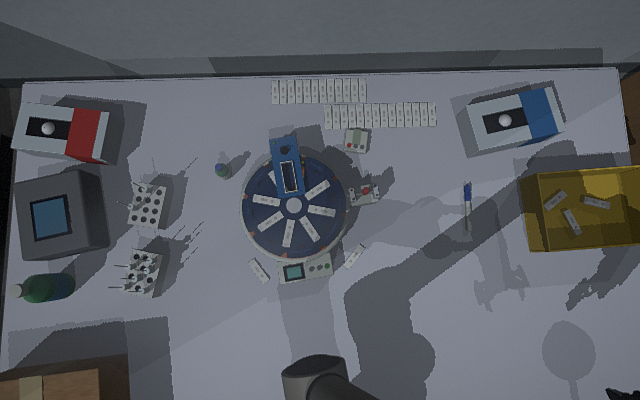

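View pics/scene0.png

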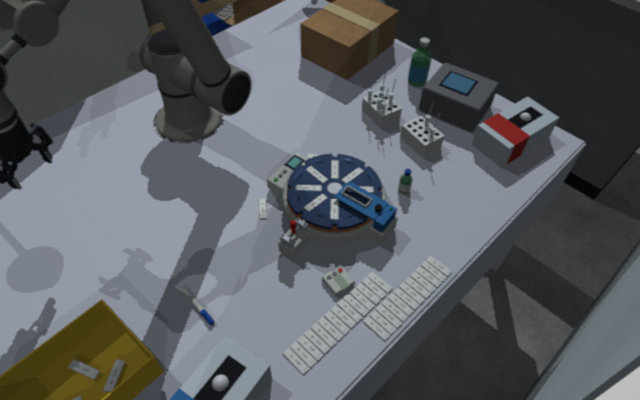

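The top view shows the incubator spindle near (294,206), the gate running up to a post near (286,145), the red knob near (367,188), and the panel near (305,268). The buffer is at (222,170), the timer at (356,140), and the loose tests at (258,270) and (355,256). The scene view agrees. I'll enlarge the incubator area for exact pixels.

```bash
python3 - <<'E'
import cv2
a=cv2.imread('pics/top0.png')[125:285,225:395]
cv2.imwrite('pics/crop0.png',cv2.resize(a*1,None,fx=3.6,fy=3.6,interpolation=cv2.INTER_CUBIC))
E
```

```text
(no output)
```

View pics/crop0.png

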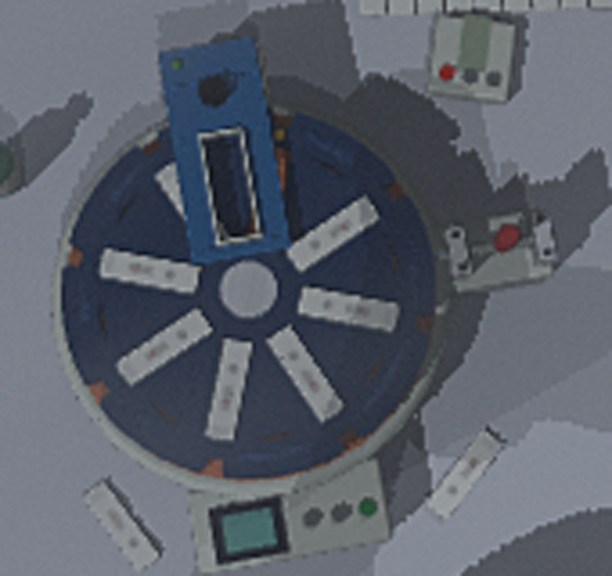

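The crop shows the yellow dot at crop (280,134), just clockwise of the gate. The hub is at (249,290), the slot centre at (229,187), and the red knob top at (507,238). Next: the pose, and a template-based angle estimator.

```bash
cat >> h.py <<'E'
# ---- carousel angle from the top view
import json,os
def unc(x,y): return 225+(x+.5)/3.6-.5, 125+(y+.5)/3.6-.5
S=400  # rectified patch, 0.75 mm/px, about C at z=.0775
def rect(im,C,yaw,z=.0775):
    c,s=np.cos(yaw),np.sin(yaw); L=.14
    P=[(a,b) for a,b in ((L,L),(L,-L),(-L,-L),(-L,L))]
    src=np.float32([proj(im,(C[0]+c*a-s*b,C[1]+s*a+c*b,z)) for a,b in P])
    dst=np.float32([((a/L+1)*S/2,(1-b/L)*S/2) for a,b in P])
    return cv2.warpPerspective(im['frame'],cv2.getPerspectiveTransform(src,dst),(S,S),flags=cv2.INTER_CUBIC)
def angle(im,C,yaw):
    """pocket angle in the incubator frame (deg ccw from the slot), score"""
    r=rect(im,C,yaw); pol=cv2.warpPolar(r,(140,1440),(S/2,S/2),S/2,cv2.WARP_POLAR_LINEAR).astype(float)
    # rows: 0.25 deg, image angle clockwise (x right,y down) -> negate ; cols: 1 mm
    pol=np.roll(pol[::-1],1,axis=0)
    g=pol.min(axis=2)            # white: high min channel
    band=g[:,45:100]
    t=np.arange(1440)/4.
    rad=np.arange(45,100)
    vis=(np.minimum(t,360-t)[:,None]>np.degrees(np.arcsin(np.minimum(1,44/rad)))[None]) # not under gate
    best=[]
    d0=(t+180)%360-180
    hw=np.degrees(np.arctan(10/rad))
    T=np.zeros((1440,55))
    for k in range(1,8):
        dk=np.abs((d0-45*k+180)%360-180)
        T=np.maximum(T,dk[:,None]<hw[None])
    w=vis.astype(float); n=w.sum(); bb=band-(band*w).sum()/n
    sc=np.empty(1440)
    for i in range(1440):
        Ti=np.roll(T,i,axis=0); Tm=Ti-(Ti*w).sum()/n
        sc[i]=(w*bb*Tm).sum()/np.sqrt((w*Tm**2).sum()*(w*bb**2).sum())
    i=int(sc.argmax()); a,b,c=sc[i-1],sc[i],sc[(i+1)%1440]
    ang=(i+.5*(a-c)/(a-2*b+c))/4
    alt=max(sc[(i+k*180)%1440] for k in range(1,8))
    return ang,b,alt
def load(): return json.load(open('cal.json'))
def look(cam='top'):
    q=load(); im=arm.get_image(cam); t=arm.get_state()['t']-.05
    return t,*angle(im,np.array(q['C']),q['yaw']),im
E
python3 - <<'E'
from h import *
im=arm.get_image('top'); print('t',arm.get_state()['t'])
C=atz(im,*unc(249,290),.078); sl=atz(im,*unc(229,187.5),.099); k=atz(im,*unc(507,238),.119)
print('hub',C,'slot',sl,'knob',k)
d=sl-C; yaw1=np.arctan2(d[1],d[0]); e=k-C; yaw2=np.arctan2(e[1],e[0])+np.pi/2
print(np.hypot(*d[:2]),np.hypot(*e[:2]),np.degrees([yaw1,yaw2]))
yaw=yaw1
json.dump(dict(C=C.tolist(),yaw=float(yaw),knob=k.tolist()),open('cal.json','w'))
class F: pass
im0=dict(im); im0['frame']=cv2.imread('pics/top0.png')[...,::-1].copy()
print(angle(im0,C,yaw)); print(angle(im,C,yaw))
for _ in range(3): print(look()[:4])
cv2.imwrite('pics/rect0.png',rect(im0,C,yaw)[...,::-1])
E
```

```text
t 0.15
hub [0.58722507 0.07885835 0.078     ] slot [0.65670041 0.090123   0.099     ] knob [ 0.61244397 -0.09889607  0.119     ]
0.0703826315493289 0.17953447551116564 [9.2097209  8.07494438]
(np.float64(338.2485329474175), np.float64(0.9466044068077443), np.float64(0.9434886996798745))
(np.float64(1.1524413500465829), np.float64(0.9437627229874184), np.float64(0.881081640234642))
(0.15000000000000002, np.float64(12.778804159773301), np.float64(0.9430698265346746), np.float64(0.9227927604258207))
(0.2, np.float64(24.41771198635631), np.float64(0.9475317313982718), np.float64(0.9430200367165382))
(0.25, np.float64(36.06610899097735), np.float64(0.947468666113543), np.float64(0.9021563249429345))
```

View pics/rect0.png

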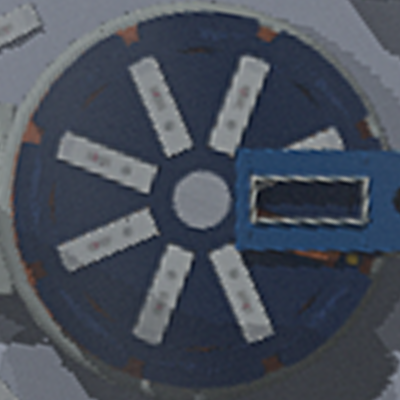

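Request:
jog_arm(
  commands=[
    [0.471, -0.398, 0.05, 0, 0, -0.19, 1],
    [0.471, -0.398, 0.05, 0, 0, -0.19, 1],
    [0.471, -0.398, 0.05, 0, 0, -0.19, 1],
    [0.471, -0.398, 0.05, 0, 0, -0.19, 1],
    [0.471, -0.398, 0.05, 0, 0, -0.19, 1],
    [0.471, -0.398, 0.05, 0, 0, -0.19, 1],
    [0.471, -0.398, 0.05, 0, 0, -0.19, 1],
    [0.471, -0.398, 0.125, 0, 0, -0.19, 1],
    [0.471, -0.398, 0.125, 0, 0, -0.19, 1],
    [0.471, -0.398, 0.125, 0, 0, -0.19, 1],
  ],
)

```text
t: 1.55
ee_pos: [0.4814, 0.0147, 0.2853]
tcp_rot: [[0.877, 0.481, 0.001], [0.481, -0.877, -0.0], [0.001, 0.001, -1.0]]
force: [1.6, -1.0, 0.4]
gripper_width: -0.0004
gripper_force: 0.0
```

Request:
jog_arm(
  commands=[
    [0, 0, 0, 0, 0, 0, 1],
    [0, 0, 0, 0, 0, 0, 1],
  ],
)

```text
t: 1.8
ee_pos: [0.4805, 0.0129, 0.2859]
tcp_rot: [[0.876, 0.482, -0.001], [0.482, -0.876, -0.0], [-0.001, 0.0, -1.0]]
force: [-0.6, -0.7, 0.4]
gripper_width: 0.0
gripper_force: 0.0
```

```bash
python3 - <<'E'
from h import *
q=load(); q['yaw']=np.radians(8.7); json.dump(q,open('cal.json','w'))
a=[look() for _ in range(3)]
for x in a: print(x[:4])
im=a[-1][4]; save('top1',im)
s=arm.get_state(); p=s['ee_pos']; print(s['t'],p,s['tcp_rot'].round(4).tolist(),s['force'],s['gripper_width'])
C=np.array(q['C']); d=(p-C)[:2]; print('r',np.hypot(*d),'ang',np.degrees(np.arctan2(d[1],d[0]))-8.7)
cv2.imwrite('pics/crop1.png',cv2.resize(im['frame'][110:300,200:420,::-1],None,fx=3,fy=3))
E
```

```text
(1.8, np.float64(210.3306244073661), np.float64(0.7966432220264155), np.float64(0.785167956792908))
(1.8499999999999999, np.float64(41.55509277800657), np.float64(0.7083507970824846), np.float64(0.6943893935268564))
(1.9, np.float64(52.72575116378752), np.float64(0.660587822845057), np.float64(0.5869038652834474))
1.95 [0.48039933 0.01183578 0.28673091] [[0.8775, 0.4795, 0.0013], [0.4795, -0.8775, -0.0005], [0.0009, 0.001, -1.0]] [ 0.25332962 -0.02376869 -0.38695015] -0.00027764965757890066
r 0.12611012493573007 ang -156.59580024917963
```

View pics/crop1.png

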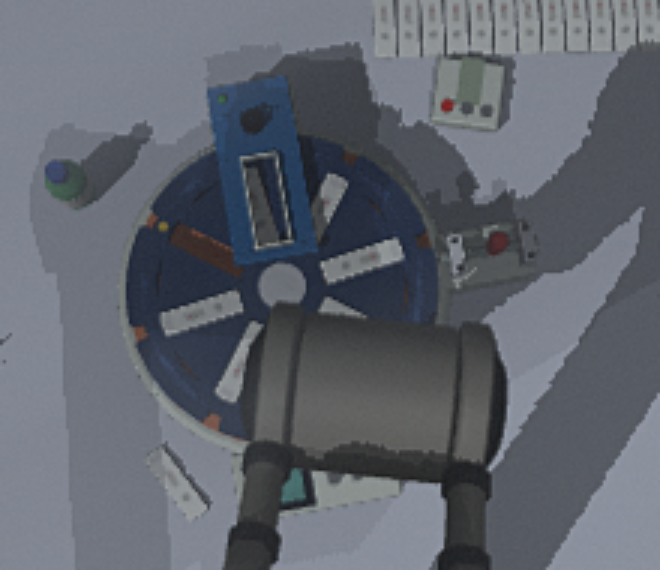

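The arm's wrist covers the lower right of the disc. The pocket, with its dot at crop (163,227), is about 52° past the gate, so the third reading is right and the speed is about 3.9 rad/s. I'll go to just above the band and add the scene camera with sector masks.

Request:
jog_arm(
  commands=[
    [0.013, 0, 0.025, 0, 0, 0, 1],
    [0.013, 0, 0.0325, 0, 0, 0, 1],
    [0.013, 0, 0.0325, 0, 0, 0, 1],
    [0.013, 0, 0.0325, 0, 0, 0, 1],
  ],
)

```text
t: 2.45
ee_pos: [0.4919, 0.0187, 0.2542]
tcp_rot: [[0.877, 0.481, 0.001], [0.481, -0.877, -0.0], [0.001, 0.001, -1.0]]
force: [0.5, 0.1, -0.0]
gripper_width: -0.0002
gripper_force: 0.0
```

```bash
python3 - <<'E'
from h import *
q=load(); C=np.array(q['C'])
s=arm.get_state(); p=s['ee_pos']; print(s['t'],p,s['force']); d=(p-C)[:2]; print('r',np.hypot(*d),'ang',np.degrees(np.arctan2(d[1],d[0]))-8.7)
a=arm.get_image('top'); b=arm.get_image('scene'); save('top2',a); save('scene2',b)
np.save('ims.npy',np.array([a,b],dtype=object),allow_pickle=True)
m=np.hstack([rect(a,C,q['yaw']),rect(b,C,q['yaw'])])[...,::-1]
cv2.imwrite('pics/rect2.png',m)
E
```

```text
2.45 [0.49189827 0.01872286 0.25418998] [ 0.47360633  0.06056494 -0.03426064]
r 0.11270970260272832 ang -156.45483006227914
```

View pics/rect2.png

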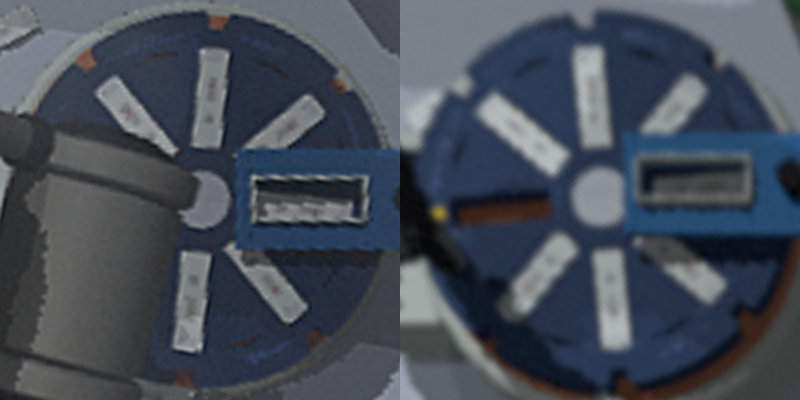

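The left half (top camera) is largely covered by the wrist. The right half (scene camera) shows the whole disc, the empty orange pocket with its dot at 400+(40,213), about 183°, and the gate over columns 225+. So I'll use the scene camera.

```bash
cat > g.py <<'E'
from h import *
rad=np.arange(45,100); t=np.arange(1440)/4.; hw=np.degrees(np.arctan(10/rad))
X=rad[None]*np.cos(np.radians(t))[:,None]; Y=rad[None]*np.sin(np.radians(t))[:,None]
T=np.zeros((1440,55))
for k in range(1,8): T=np.maximum(T,np.abs((t-45*k+180)%360-180)[:,None]<hw[None])
FT=np.fft.rfft(T,axis=0)
def ang(im,C,yaw,W):
    pol=cv2.warpPolar(rect(im,C,yaw),(140,1440),(S/2,S/2),S/2,cv2.WARP_POLAR_LINEAR).astype(float)
    g=np.roll(pol[::-1],1,axis=0).min(axis=2)[:,45:100]; w=W.astype(float); n=w.sum()
    bb=w*(g-(g*w).sum()/n)
    cc=lambda A:np.fft.irfft((np.fft.rfft(A,axis=0)*np.conj(FT)).sum(1),1440)
    tw=cc(w); sc=cc(bb)/np.sqrt((tw-tw**2/n)*(bb**2).sum())
    i=int(sc.argmax()); a,b,c=sc[i-1],sc[i],sc[(i+1)%1440]
    return (i+.5*(a-c)/(a-2*b+c))/4, b, max(sc[(i+k*180)%1440] for k in range(1,8))
WS=~((X>10)&(Y<52)&(Y>-42))
WT=(~((X>10)&(abs(Y)<42)))&(((t>30)&(t<110))|((t>265)&(t<340)))[:,None]
def both(p=True):
    q=load(); y=q['yaw']; ts=arm.get_state()['t']
    b=arm.get_image('scene'); a=arm.get_image('top')
    rs=ang(b,np.array(q['Cs']),y,WS); rt=ang(a,np.array(q['C']),y,WT)
    if p: print('t %.2f scene %.2f (%.2f %.2f)  top(+.05s) %.2f (%.2f %.2f)'%(ts,*rs,*rt))
    return ts,rs,rt,b,a
E
python3 - <<'E'
from g import *
from scipy.optimize import minimize
a,b=np.load('ims.npy',allow_pickle=True); q=load(); C=np.array(q['C']); y=q['yaw']
f=lambda d,im,W:-ang(im,C+np.r_[d,0],y,W)[1]
for n,im,W in (('Cs',b,WS),('Ct',a,WT)):
    r=minimize(f,[0,0],args=(im,W),method='Nelder-Mead',options=dict(initial_simplex=[[0,0],[.003,0],[0,.003]],xatol=1e-4,fatol=1e-4))
    print(n,r.x,-r.fun,ang(im,C,y,W),ang(im,C+np.r_[r.x,0],y,W)); q[n]=(C+np.r_[r.x,0]).tolist()
json.dump(q,open('cal.json','w'))
both();both()
E
```

```text
Cs [0.00093489 0.00106022] 0.9255262323905543 (np.float64(185.62172687734696), np.float64(0.9109454788646804), np.float64(0.748947586230965)) (np.float64(185.72339135519928), np.float64(0.9255262323905543), np.float64(0.7604985398957759))
Ct [0.00039698 0.00028465] 0.9444100714490395 (np.float64(219.8134620567913), np.float64(0.9400948499301893), np.float64(0.9400948499301892)) (np.float64(174.7606898133049), np.float64(0.9444100714490395), np.float64(0.9444100714490395))
t 2.55 scene 196.59 (0.93 0.76)  top(+.05s) 342.56 (0.94 0.94)
t 2.65 scene 218.38 (0.93 0.76)  top(+.05s) 4.52 (0.93 0.93)
```

Request:
jog_arm(
  commands=[
    [0, 0, 0.002, 0, 0, 0, 1],
    [0, 0, 0.0028, 0, 0, 0, 1],
    [0, 0, 0.0033, 0, 0, 0, 1],
    [0, 0, 0.0033, 0, 0, 0, 1],
  ],
)

```text
t: 3.25
ee_pos: [0.4921, 0.0192, 0.2504]
tcp_rot: [[0.877, 0.481, 0.001], [0.481, -0.877, -0.0], [0.001, 0.0, -1.0]]
force: [0.3, 0.3, 4.0]
gripper_width: -0.0001
gripper_force: 2.3
```

```bash
python3 - <<'E'
from g import *
both();both();s=arm.get_state();print(s['t'],s['ee_pos'],s['force'])
E
```

```text
t 3.25 scene 288.02 (0.93 0.79)  top(+.05s) 287.84 (0.94 0.76)
t 3.35 scene 288.01 (0.93 0.79)  top(+.05s) 287.81 (0.94 0.75)
3.45 [0.49210938 0.01918525 0.2503632 ] [ 1.11827841 -0.93743059  5.16872948]
```

Stopped at 288.0°, and both cameras agree. It needs +72°, so I'll lift, swing the finger back about 53° round the rim, press, and drag it round.

```bash
cat >> g.py <<'E'
def arcs(phis):
    """tool-frame rows turning the tool about the spindle by phi deg ccw"""
    s=arm.get_state(); R=s['tcp_rot']; C=np.array(load()['Ct'])
    v=C-s['ee_pos']; c=(R.T@v)[:2]; d=-v[:2]
    print('r %.4f at %.1f deg z %.4f F %s'%(np.hypot(*d),np.degrees(np.arctan2(d[1],d[0]))-8.7,s['ee_pos'][2],s['force'].round(1)))
    for f in phis:
        a=-np.radians(f); M=np.array([[np.cos(a),-np.sin(a)],[np.sin(a),np.cos(a)]])
        e=c-M@c; print(f,'[%.4f, %.4f, rz %.4f]'%(*e,a))
E
python3 - <<'E'
from g import *
arcs([-9,-18,-27,-36,-45,-54])
E
```

```text
r 0.1128 at -156.6 deg z 0.2504 F [ 1.1 -0.9  5.2]
-9 [0.0003, -0.0177, rz 0.1571]
-18 [0.0034, -0.0351, rz 0.3142]
-27 [0.0092, -0.0518, rz 0.4712]
-36 [0.0175, -0.0674, rz 0.6283]
-45 [0.0282, -0.0815, rz 0.7854]
-54 [0.0410, -0.0938, rz 0.9425]
```

Request:
jog_arm(
  commands=[
    [0, 0, -0.004, 0, 0, 0, 1],
    [0, 0, -0.008, 0, 0, 0, 1],
    [0.0003, -0.0177, -0.008, 0, 0, 0.157, 1],
    [0.0034, -0.0351, -0.008, 0, 0, 0.314, 1],
    [0.0092, -0.0518, -0.008, 0, 0, 0.471, 1],
    [0.0175, -0.0674, -0.008, 0, 0, 0.628, 1],
    [0.0282, -0.0815, -0.008, 0, 0, 0.785, 1],
    [0.041, -0.0938, -0.007, 0, 0, 0.942, 1],
    [0.041, -0.0938, -0.004, 0, 0, 0.942, 1],
    [0.041, -0.0938, -0.002, 0, 0, 0.942, 1],
  ],
)

```text
t: 4.7
ee_pos: [0.4825, 0.1207, 0.2517]
tcp_rot: [[0.906, -0.423, -0.001], [-0.423, -0.906, -0.0], [-0.001, 0.001, -1.0]]
force: [0.8, 0.4, 0.2]
gripper_width: -0.0002
gripper_force: 0.0
```

```bash
python3 - <<'E'
from g import *
both();both()
arcs([4,9,18,27,36,45,54,60,64,68,72])
E
```

```text
t 4.70 scene 286.12 (0.83 0.71)  top(+.05s) 286.06 (0.88 0.69)
t 4.80 scene 286.12 (0.83 0.71)  top(+.05s) 286.05 (0.88 0.69)
r 0.1128 at 149.8 deg z 0.2521 F [-0.2  0.1  0.1]
4 [0.0008, 0.0078, rz -0.0698]
9 [0.0025, 0.0175, rz -0.1571]
18 [0.0077, 0.0344, rz -0.3142]
27 [0.0156, 0.0503, rz -0.4712]
36 [0.0258, 0.0648, rz -0.6283]
45 [0.0381, 0.0775, rz -0.7854]
54 [0.0523, 0.0881, rz -0.9425]
60 [0.0626, 0.0939, rz -1.0472]
64 [0.0697, 0.0971, rz -1.1170]
68 [0.0771, 0.0999, rz -1.1868]
72 [0.0847, 0.1021, rz -1.2566]
```

Request:
jog_arm(
  commands=[
    [0, 0, 0.0015, 0, 0, 0, 1],
    [0, 0, 0.002, 0, 0, 0, 1],
    [0.0008, 0.0078, 0.002, 0, 0, -0.0698, 1],
    [0.0025, 0.0175, 0.002, 0, 0, -0.1571, 1],
    [0.0077, 0.0344, 0.002, 0, 0, -0.3142, 1],
    [0.0156, 0.0503, 0.002, 0, 0, -0.4712, 1],
    [0.0258, 0.0648, 0.002, 0, 0, -0.6283, 1],
    [0.0381, 0.0775, 0.002, 0, 0, -0.7854, 1],
    [0.0452, 0.0831, 0.002, 0, 0, -0.8639, 1],
    [0.0452, 0.0831, 0.002, 0, 0, -0.8639, 1],
  ],
)

```text
t: 6.15
ee_pos: [0.4888, 0.0261, 0.2506]
tcp_rot: [[0.912, 0.41, 0.002], [0.41, -0.912, -0.0], [0.001, 0.001, -1.0]]
force: [0.7, -0.1, 4.1]
gripper_width: -0.0001
gripper_force: 2.0
```

```bash
python3 - <<'E'
from g import *
both();both()
arcs([3,6,9,12,15,18,21,24,27])
E
```

```text
t 6.15 scene 336.18 (0.94 0.93)  top(+.05s) 335.91 (0.95 0.93)
t 6.25 scene 335.71 (0.93 0.93)  top(+.05s) 335.63 (0.95 0.93)
r 0.1121 at -161.0 deg z 0.2504 F [0.9 0.6 4.9]
3 [0.0005, 0.0058, rz -0.0524]
6 [0.0013, 0.0117, rz -0.1047]
9 [0.0024, 0.0174, rz -0.1571]
12 [0.0039, 0.0231, rz -0.2094]
15 [0.0056, 0.0287, rz -0.2618]
18 [0.0076, 0.0342, rz -0.3142]
21 [0.0099, 0.0396, rz -0.3665]
24 [0.0124, 0.0449, rz -0.4189]
27 [0.0153, 0.0500, rz -0.4712]
```

Request:
jog_arm(
  commands=[
    [0.0005, 0.0058, 0, 0, 0, -0.0524, 1],
    [0.0024, 0.0174, 0, 0, 0, -0.1571, 1],
    [0.0056, 0.0287, 0, 0, 0, -0.2618, 1],
    [0.0099, 0.0396, 0, 0, 0, -0.3665, 1],
    [0.0128, 0.0457, 0, 0, 0, -0.4276, 1],
    [0.0128, 0.0457, 0, 0, 0, -0.4276, 1],
    [0.0128, 0.0457, 0, 0, 0, -0.4276, 1],
  ],
)

```text
t: 7.22
ee_pos: [0.5186, -0.0091, 0.2503]
tcp_rot: [[0.66, 0.751, 0.0], [0.751, -0.66, 0.0], [0.001, 0.0, -1.0]]
force: [1.8, 3.2, 3.8]
gripper_width: 0.0001
gripper_force: 2.2
```

```bash
python3 - <<'E'
from g import *
both();b=both()
arcs([-1,1,2])
E
```

```text
t 7.22 scene 359.69 (0.93 0.90)  top(+.05s) 269.76 (0.92 0.80)
t 7.33 scene 359.71 (0.93 0.90)  top(+.05s) 269.79 (0.92 0.80)
r 0.1122 at -136.6 deg z 0.2503 F [2.3 3.4 4.3]
-1 [-0.0001, -0.0020, rz 0.0175]
1 [0.0001, 0.0020, rz -0.0175]
2 [0.0003, 0.0039, rz -0.0349]
```

Request:
jog_arm(
  commands=[
    [0, 0, -0.0003, 0, 0, 0, 1],
    [0, 0, -0.0006, 0, 0, 0, 1],
    [0, 0, -0.001, 0, 0, 0, 1],
    [0, 0, -0.003, 0, 0, 0, 1],
    [0, 0, -0.006, 0, 0, 0, 1],
  ],
)

```text
t: 8.05
ee_pos: [0.5184, -0.0099, 0.2558]
tcp_rot: [[0.659, 0.752, -0.002], [0.752, -0.659, -0.0], [-0.001, -0.001, -1.0]]
force: [0.0, 0.1, 0.4]
gripper_width: -0.0001
gripper_force: 0.0
```

```bash
python3 - <<'E'
from g import *
both();both();b=both()
arcs([-2,-1,1,2])
np.save('ims2.npy',np.array([b[4],b[3]],dtype=object),allow_pickle=True)
q=load();m=np.hstack([rect(b[4],np.array(q['Ct']),q['yaw'],.099),rect(b[3],np.array(q['Cs']),q['yaw'])])[...,::-1]
cv2.imwrite('pics/rect3.png',m)
E
```

```text
t 8.05 scene 359.25 (0.93 0.90)  top(+.05s) 269.36 (0.91 0.81)
t 8.15 scene 359.08 (0.93 0.90)  top(+.05s) 269.23 (0.91 0.81)
t 8.25 scene 358.98 (0.93 0.90)  top(+.05s) 269.15 (0.91 0.81)
r 0.1125 at -136.5 deg z 0.2560 F [ 0.1 -0.2 -0.4]
-2 [-0.0002, -0.0039, rz 0.0349]
-1 [-0.0001, -0.0020, rz 0.0175]
1 [0.0001, 0.0020, rz -0.0175]
2 [0.0003, 0.0039, rz -0.0349]
```

View pics/rect3.png

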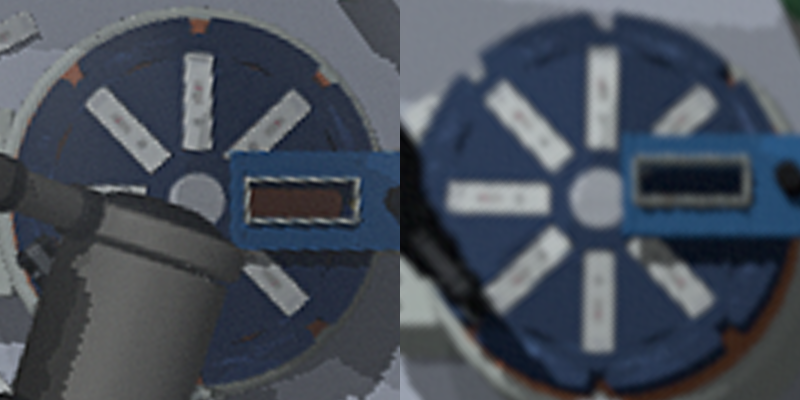

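The left view (rectified at gate height) shows the orange pocket filling the slot, with the slot frame centred near (302,202). The carousel is at about 359°, almost still. I'll move behind the red knob at a safe height.

Request:
jog_arm(
  commands=[
    [0, 0, -0.03, 0, 0, 0, 1],
    [0, 0, -0.054, 0, 0, 0, 1],
    [-0.033, 0.161, -0.054, 0, 0, -0.86, 1],
    [-0.033, 0.161, -0.054, 0, 0, -0.86, 1],
    [-0.033, 0.161, -0.054, 0, 0, -0.86, 1],
    [-0.033, 0.161, -0.054, 0, 0, -0.86, 1],
    [-0.033, 0.161, -0.054, 0, 0, -0.86, 1],
    [-0.033, 0.161, -0.054, 0, 0, -0.86, 1],
    [-0.033, 0.161, -0.054, 0, 0, -0.86, 1],
  ],
)

```text
t: 9.48
ee_pos: [0.6181, -0.1405, 0.3101]
tcp_rot: [[-0.138, 0.99, -0.0], [0.99, 0.138, -0.0], [-0.0, -0.0, -1.0]]
force: [0.3, 0.6, -0.0]
gripper_width: 0.0003
gripper_force: 0.0
```

```bash
python3 - <<'E'
from g import *
both();b=both();s=arm.get_state();print(s['t'],s['ee_pos'],s['tcp_rot'].round(3).tolist())
im=b[3]; save('scene3',im)
# expected knob / tip in scene
for z in (.092,.119): print('knob',proj(im,(.613,-.101,z)))
p=s['ee_pos']; print('tip',proj(im,p+s['tcp_rot'][:,2]*.173))
u,v=map(int,proj(im,(.613,-.11,.11)))
cv2.imwrite('pics/c3.png',cv2.resize(im['frame'][v-60:v+60,u-80:u+80,::-1],None,fx=4,fy=4,interpolation=cv2.INTER_CUBIC)); print(u-80,v-60)
E
```

```text
t 9.47 scene 358.82 (0.93 0.90)  top(+.05s) 134.05 (0.94 0.94)
t 9.57 scene 358.82 (0.93 0.90)  top(+.05s) 134.06 (0.94 0.94)
9.675 [ 0.61808059 -0.14055669  0.31024734] [[-0.139, 0.99, 0.0], [0.99, 0.139, -0.0], [-0.0, 0.0, -1.0]]
knob (np.float64(291.7539945336978), np.float64(227.6926543003442))
knob (np.float64(291.4124598860188), np.float64(221.38280870846796))
tip (np.float64(280.62681675659843), np.float64(227.3087355448784))
208 165
```

View pics/c3.png

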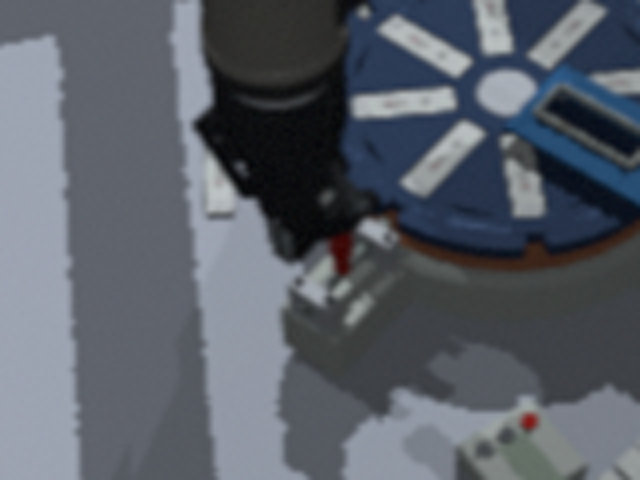

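The carousel stands still at 358.8°. The closed fingers are behind the knob, which shows at crop (342,255). I'll descend and approach.

Request:
jog_arm(
  commands=[
    [0, 0, 0.03, 0, 0, 0, 1],
    [0, 0, 0.041, 0, 0, 0, 1],
    [0, 0, 0.041, 0, 0, 0, 1],
    [0.008, 0, 0.041, 0, 0, 0, 1],
    [0.016, 0, 0.041, 0, 0, 0, 1],
    [0.02, 0, 0.041, 0, 0, 0, 1],
    [0.023, 0, 0.041, 0, 0, 0, 1],
    [0.026, 0, 0.041, 0, 0, 0, 1],
    [0.026, 0, 0.041, 0, 0, 0, 1],
  ],
)

```text
t: 10.8
ee_pos: [0.6145, -0.1149, 0.2694]
tcp_rot: [[-0.14, 0.99, 0.0], [0.99, 0.14, -0.0], [-0.0, 0.0, -1.0]]
force: [1.2, -0.7, 0.5]
gripper_width: -0.0001
gripper_force: 0.5
```

Request:
jog_arm(
  commands=[
    [0.002, 0, 0, 0, 0, 0, 1],
    [0.004, 0, 0, 0, 0, 0, 1],
    [0.006, 0, 0, 0, 0, 0, 1],
    [0.006, 0, 0, 0, 0, 0, 1],
  ],
)

```text
t: 11.3
ee_pos: [0.6136, -0.1087, 0.2691]
tcp_rot: [[-0.14, 0.99, -0.0], [0.99, 0.14, 0.0], [0.0, -0.0, -1.0]]
force: [0.4, -1.1, 1.2]
gripper_width: 0.0006
gripper_force: 0.7
```

```bash
python3 - <<'E'
from g import *
b=both();s=arm.get_state();print(s['t'],s['ee_pos'],s['force'])
im=b[3];u,v=map(int,proj(im,(.613,-.11,.11)))
cv2.imwrite('pics/c4.png',cv2.resize(im['frame'][v-60:v+60,u-80:u+80,::-1],None,fx=4,fy=4,interpolation=cv2.INTER_CUBIC))
E
```

```text
t 11.30 scene 358.84 (0.89 0.86)  top(+.05s) 359.07 (0.93 0.93)
11.4 [ 0.61359383 -0.10877853  0.26901675] [ 0.53803519 -1.23151548  1.44384284]
```

Request:
jog_arm(
  commands=[
    [0.002, 0, 0, 0, 0, 0, 1],
    [0.004, 0, 0, 0, 0, 0, 1],
    [0.004, 0, 0, 0, 0, 0, 1],
  ],
)

```text
t: 11.78
ee_pos: [0.613, -0.1047, 0.269]
tcp_rot: [[-0.14, 0.99, -0.0], [0.99, 0.14, 0.0], [0.0, -0.0, -1.0]]
force: [0.5, -1.7, 0.2]
gripper_width: -0.0006
gripper_force: 0.6
```

Request:
jog_arm(
  commands=[
    [0.002, 0, 0, 0, 0, 0, 1],
    [0.003, 0, 0, 0, 0, 0, 1],
    [0.003, 0, 0, 0, 0, 0, 1],
  ],
)

```text
t: 12.15
ee_pos: [0.6128, -0.1037, 0.2692]
tcp_rot: [[-0.14, 0.99, 0.001], [0.99, 0.14, -0.003], [-0.004, 0.0, -1.0]]
force: [1.1, -10.1, -1.3]
gripper_width: -0.0001
gripper_force: 4.9
```

```bash
python3 - <<'E'
from g import *
b=both();s=arm.get_state();print(s['t'],s['ee_pos'],s['force'])
im=b[3];u,v=map(int,proj(im,(.613,-.11,.11)))
cv2.imwrite('pics/c4.png',cv2.resize(im['frame'][v-60:v+60,u-80:u+80,::-1],None,fx=4,fy=4,interpolation=cv2.INTER_CUBIC))
E
```

```text
t 12.15 scene 0.24 (0.88 0.84)  top(+.05s) 0.48 (0.93 0.93)
12.25 [ 0.61276756 -0.10368354  0.26919056] [ 1.38140065 -8.60000226 -1.11122058]
```

View pics/c4.png

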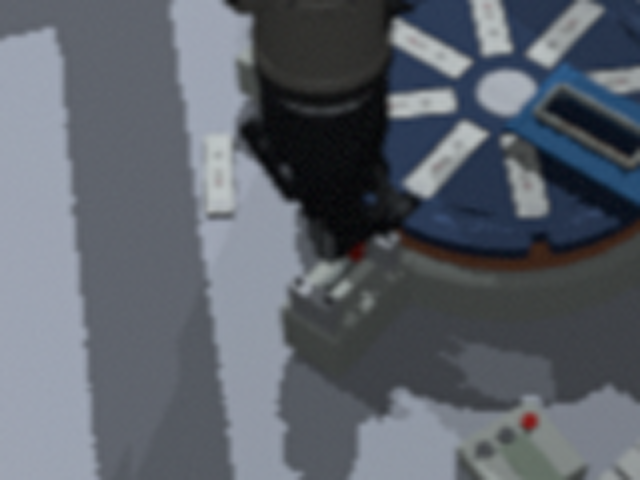

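The knob has moved toward the rim (crop (357,252)), the carousel was centred to 0.3°, and the force rose to 10 N. I'll press once more to confirm the stop.

Request:
jog_arm(
  commands=[
    [0.001, 0, 0, 0, 0, 0, 1],
    [0.002, 0, 0, 0, 0, 0, 1],
    [0.002, 0, 0, 0, 0, 0, 1],
  ],
)

```text
t: 12.62
ee_pos: [0.6126, -0.1031, 0.2693]
tcp_rot: [[-0.139, 0.99, 0.002], [0.99, 0.139, -0.006], [-0.006, 0.001, -1.0]]
force: [1.1, -15.5, -2.3]
gripper_width: -0.0002
gripper_force: 8.1
```

Request:
jog_arm(
  commands=[
    [-0.01, 0, 0, 0, 0, 0, 1],
    [-0.025, 0, 0, 0, 0, 0, 1],
    [-0.025, 0, -0.04, 0, 0, 0, 1],
    [-0.06, 0, -0.1, 0, 0, 0, 1],
    [-0.12, 0, -0.12, 0, 0, 0, 1],
    [-0.16, 0, -0.12, 0, 0, 0, 1],
    [-0.16, 0, -0.12, 0, 0, 0, 1],
    [-0.16, 0, -0.12, 0, 0, 0, 1],
  ],
)

```text
t: 13.62
ee_pos: [0.6346, -0.2583, 0.3884]
tcp_rot: [[-0.14, 0.99, -0.001], [0.99, 0.14, 0.001], [0.002, -0.001, -1.0]]
force: [-0.4, -0.2, -0.5]
gripper_width: 0.0
gripper_force: 0.0
```

```bash
python3 - <<'E'
from g import *
b=both();s=arm.get_state();print(s['t'],s['ee_pos'],s['force'])
for n,im in (('top',b[4]),('scene',b[3])):
    hsv=cv2.cvtColor(im['frame'],cv2.COLOR_RGB2HSV); u,v=map(int,proj(im,(.612,-.093,.11)))
    f=lambda I:(((I[...,0]<8)|(I[...,0]>172))&(I[...,1]>130)&(I[...,2]>50))
    m=f(hsv); mm=np.zeros_like(m); mm[v-18:v+18,u-18:u+18]=m[v-18:v+18,u-18:u+18]
    y,x=np.nonzero(mm)
    h0=cv2.cvtColor(cv2.imread(f'pics/{n}0.png'),cv2.COLOR_BGR2HSV); m0=f(h0); k0=np.zeros_like(m0); k0[v-18:v+18,u-18:u+18]=m0[v-18:v+18,u-18:u+18]; y0,x0=np.nonzero(k0)
    P=atz(im,x.mean(),y.mean(),.108);P0=atz(im,x0.mean(),y0.mean(),.108); d=(P-P0)[:2]
    print(n,len(x),len(x0),'shift along +y_inc',d@np.array([-.14,.99]),'lateral',d@np.array([.99,.14]))
E
```

```text
t 13.62 scene 0.50 (0.93 0.89)  top(+.05s) 0.73 (0.93 0.93)
13.725 [ 0.63484279 -0.25731176  0.38885565] [0.62137424 0.09119189 0.93851044]
top 23 17 shift along +y_inc 0.014491573624282496 lateral -1.2685637747096492e-05
scene 55 57 shift along +y_inc 0.01412916951352516 lateral -0.00020925092550448684
```

The bolt has travelled about 14 mm, so it's home. Before handing in, I'll check the gate axis against the carousel zero.

```bash
python3 - <<'E'
from g import *
a=arm.get_image('top'); q=load(); C=np.array(q['Ct'])
r=rect(a,C,q['yaw'],.099); h=cv2.cvtColor(r,cv2.COLOR_RGB2HSV)
m=((h[...,0]>95)&(h[...,0]<118)&(h[...,1]>120)&(h[...,2]>85)).astype(np.uint8)
m=cv2.morphologyEx(m,cv2.MORPH_CLOSE,np.ones((3,3)))
cols=[];
for x in range(245,385,4):
    y=np.nonzero(m[:,x])[0]
    y=y[(y>120)&(y<280)]
    if len(y)>10: cols.append((x,y.min(),y.max()))
c=np.array(cols); mid=(200-.5-(c[:,1]+c[:,2])/2)*.7; print('width',np.median(c[:,2]-c[:,1]+1)*.7,'mid y mm at r',list(zip(((c[:,0]-200)*.7).round(0),mid.round(1))))
# bright slot frame: white pixels around slot
w=(h[...,1]<80)&(h[...,2]>110); ys,xs=np.nonzero(w[165:240,240:370]); print('frame centre',((xs.min()+xs.max())/2+240-199.5)*.7,(199.5-165-(np.percentile(ys,1)+np.percentile(ys,99))/2)*.7)
E
```

```text
width 67.89999999999999 mid y mm at r [(np.float64(31.0), np.float64(-0.7)), (np.float64(34.0), np.float64(-0.7)), (np.float64(37.0), np.float64(-0.4)), (np.float64(40.0), np.float64(-0.4)), (np.float64(43.0), np.float64(0.0)), (np.float64(46.0), np.float64(0.0)), (np.float64(48.0), np.float64(-0.7)), (np.float64(51.0), np.float64(-0.4)), (np.float64(54.0), np.float64(0.0)), (np.float64(57.0), np.float64(0.4)), (np.float64(59.0), np.float64(0.4)), (np.float64(62.0), np.float64(-0.4)), (np.float64(65.0), np.float64(-0.4)), (np.float64(68.0), np.float64(0.0)), (np.float64(71.0), np.float64(0.4)), (np.float64(74.0), np.float64(0.4)), (np.float64(76.0), np.float64(-0.4)), (np.float64(79.0), np.float64(-0.7)), (np.float64(82.0), np.float64(-0.4)), (np.float64(85.0), np.float64(0.4)), (np.float64(88.0), np.float64(0.4)), (np.float64(90.0), np.float64(0.0)), (np.float64(93.0), np.float64(-0.7)), (np.float64(96.0), np.float64(-0.7)), (np.float64(99.0), np.float64(0.0)), (np.float64(102.0), np.float64(0.0)), (np.float64(104.0), np.float64(0.0)), (np.float64(107.0), np.float64(-0.7)), (np.float64(110.0), np.float64(-1.0)), (np.float64(113.0), np.float64(-0.7)), (np.float64(115.0), np.float64(0.0)), (np.float64(118.0), np.float64(0.0)), (np.float64(121.0), np.float64(-0.4)), (np.float64(124.0), np.float64(-1.0)), (np.float64(127.0), np.float64(-1.0))]
frame centre 71.75 0.35
```

The gate axis matches within about 0.3 mm. The stop error before bolting was about 1–2 mm, and the carousel is now locked within about 1 mm.

```bash
python3 -c "
from plant import arm
print(arm.finish_job())"
```

```text
the job is handed in; nothing more can be done
None
```

The carousel came to rest with its empty pocket about 1–2 mm off the slot by camera measurement, and the index bolt was then pushed about 14 mm fully home; the job was handed in at about 14 s with the arm clear, but the hand-in returned no verdict.

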